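# Square up and clamp a stack of heat-spreader blanks for drilling

### The arm

A 6-joint arm with a two-finger parallel gripper is mounted at the origin on the work surface. World frame = base frame: x ahead of the robot, y to its left, z up, the work surface at z = 0. Lengths are in m, angles in rad, forces in N, time in s.
With the tool pointing down it reaches from about 0.35 to 0.975 m from the base axis. Payload 4.9 kg.
Tool frame: the origin (TCP) lies midway between the tips of the shut fingers; the grasp point (between the pads) lies 19 mm behind it; z points along the fingers, y is the line along which they close (so a half turn about z gives the same grasp; the last joint's range is limited). The gripper opens to 85 mm and grips with 20 to 120 N. Pads are 22 mm wide; open, the fingers measure 114 mm over their backs; the gripper's body (76 mm by 85 mm) begins 54 mm behind the grasp point. The pads swing forward as they close: fully open they stand 13 mm farther back than shut.
Start: joints at [1.127, 0.053, 1.613, -0, 1.476, -0.119], TCP at [0.199, 0.592, 0.204] pointing down, gripper open.
Joint ranges: [-3.01, 3.01], [-1.01, 2.22], [0.06, 2.58], [-1.02, 4.17], [0.09, 2.62], [-3.14, 3.14]. Speed limits (rad/s): [2.57, 2.57, 3.14, 3.14, 3.14, 3.14].

### API

Orientations are given as a rotation vector (axis times angle).
In Python, from station import ctrl gives the robot as it stands.
- The arm moves only by the shell command python3 -m handwheel 'ROWS' [FORCE]. ROWS is JSON, a list of rows, each an object with "gripper": the gripper command: -1 is fully open, 1 is shut, values between are in proportion; "offset": the shift along the tool's x, y, z in mm, a list of three; "rotation": the turn, a rotation vector about the tool's x, y, z in rad, a list of three. A call has exactly 8 rows; each row is the pose to reach, as a shift and turn from the pose commanded when the call began, along the tool's axes at that moment; what a row does not reach only later rows make up. A row lasts 1/8 s, in which the tool goes at most 62.5 mm and 10.7 degrees, less where a joint would pass 70% of its speed; a pose out of reach is approached as far as the arm can. A call with a gripper value outside its range is refused whole. The fingers move at their own pace and stop on an object; FORCE is the grip in N (left out, the last holds). Time passes only in rows, so rows that repeat a pose let the fingers close, or fill a call up. It gives the time, the measured TCP pose, the force, the opening and the grip force at its end, in the units of the state.
- ctrl.get_obs(): the state, without advancing time (a new reading comes with each control period).
- ctrl.get_image(name): name is "side" or "top" or "wrist"; returns a dict with "image" (400x640x3 uint8, red, green, blue), "fovy" (degrees; the focal length in pixels is half the picture's height over the tangent of half this angle, whatever the lens; pixels are square), "cx", "cy" (the principal point, pixels), "k1" (the pictures are not rectified: a ray, as slopes to the right and down, at radius r is drawn at 1 + k1 r^2 times it, then the intrinsics apply), "xyz" and "attitude" of the camera in the world. Camera axes: x right, y up, looking along -z (the intrinsics and any distortion apply to the point x, -y, -z); pixel columns grow to the right and rows downward; lengths in m; the calibration is good to about 2 mm. A picture is of the moment at which its call begins. There is no depth.
- ctrl.finish_job(): hands the job in; it is judged then, once.
The state is a dict: "t": time; "q": joint angles; "dq": joint speeds; "effort": joint torques, N m; "tool_pos": TCP position; "tool_rot": TCP orientation; "contact_force": force on the tool from outside, world axes, zero at the start; "wrist_torque": the same for the moment, N m; "opening": finger opening in m; "grip_force": force on a finger pad.
Only numpy, scipy, OpenCV 4.12 (cv2) and the standard library are available. Lean on these libraries where they do the work, as an engineer would, in place of code of your own. Each camera call takes 0.05 s, during which the arm holds its last target. There are 200 camera calls.

### The job

Stack the two aluminium blanks from the mat on the one already lying on the drilling fixture, and jog the pile of three so that every blank lies squarely flush against both the long side fence and the end stop under the clamp. Then turn the T-handle clockwise until it is clearly firm, so that the pile stays clamped when you let go. Leave the other things on the mat where they are.

Things in the scene. Friction and masses are not known exactly. Their poses are not given: they have to be found in the camera images.
- fixture: fixed drilling fixture: dark steel bed 250 (x) x 126 (y) x 12 mm on the 3 mm mat, so the bed's top is 15 mm above the work surface. Origin under the bed, midway along, 66 mm from its right edge. x runs along the bed from the open loading end to the column, y towards the fence, z up. Loads are laid on the open half (negative x) and slid in under the clamp.
- corner (a point): inner corner on the bed's top where the fence face and the end-stop face meet (fixture x 90, y 45 mm); axes as the fixture's. Fence: 26 mm high, 15 mm thick, its face runs 215 mm from here to -x. End stop: face of the grey column, 60 mm high, from here 65 mm to -y and 15 mm to +y. A flush blank's origin lies at x -55, y -27.5 mm from here.
- loading (a point): point on the bed's top in the open half: a blank centred here (107 mm short of its final place along x, 30.5 mm along y) is clear of the fence and of everything overhead; axes as the fixture's
- screw_boss (a point): centre of the top of the clamp arm on the screw's axis, 60 mm above the bed, 35 mm from the end-stop face and 27.5 mm from the fence face. The arm, 28 mm wide with a 32 mm round boss here, reaches from the column top over the bed to 51 mm from the end-stop face; its underside is 42 mm above the bed.
- t_handle: steel T-handle on the upright clamp screw. Origin: middle of the round cross bar, 12 mm thick, 75 mm long, along its y axis, about 40 mm above screw_boss; 10 mm stem below. Clockwise from above lowers bar, screw and foot 2.5 mm per rad. It runs at about 0.1 N m, rising 0.12 N m per rad once the foot bears on the pile; half a rad past first touch is well clamped. Stays where left.
- foot: round rubber-faced clamp foot, 26 mm across, under the arm at the lower end of the screw; it does not turn. Origin: centre of its underside, at the start 2 to 4 mm above the top of a pile of three blanks (24 mm). Its cushion yields about 1 mm for 20 N.
- blank_a: plain aluminium heat-spreader blank, 110 (its x) x 55 (its y) x 8 mm, about 130 g, loose. Origin: centre of its underside. This one starts lying askew on the open half of the fixture's bed, clear of the fence. The order of the blanks in the pile is free.
- blank_b: another identical blank, 110 (its x) x 55 (its y) x 8 mm, lying on the mat (mat top 3 mm above the work surface); origin: centre of its underside
- blank_c: another identical blank, 110 (its x) x 55 (its y) x 8 mm, lying on the mat; origin: centre of its underside
- circuit_board: bystander: populated green circuit board 100 x 150 mm, about 15 mm high, on the mat; origin: centre of its underside
- solder_reel: bystander: reel of solder standing on end, 54 mm across, 44 mm high; origin: centre of its underside
- parts_bin: bystander: yellow open bin 120 x 90 x 60 mm; origin: centre of its underside
- screwdriver: bystander: screwdriver 180 mm long lying on the mat, along its x axis
Not all that is in view belongs to the job. What is shaped like the blank_b but brown or red is not meant.

How it is judged:
On the way:
1. the three blanks lie in one pile, each flush against the fence and the end stop, the clamp not yet bearing on them (x of each of blank_a, blank_b, blank_c in the frame of corner above -0.057 m and y of each of blank_a, blank_b, blank_c in the frame of corner above -0.0295 m and z of each of blank_a, blank_b, blank_c in the frame of corner below 0.018 m and angle between each of blank_a, blank_b, blank_c's own z axis and vertical below 0.03 rad and angle between the x axis of each of blank_a, blank_b, blank_c and the x axis of fixture, either way round below 0.025 rad and contact force between foot and anything else below 1 N), for 0.2 s.
At the end, for the whole second after the job is handed in: All three blanks lie flat in one pile on the bed, each within 2 mm of the fence and of the end stop at mid-edge, turned less than 0.025 rad from square and at rest, and the clamp foot presses on the pile with more than 10 N (x of each of blank_a, blank_b, blank_c in the frame of corner above -0.057 m and y of each of blank_a, blank_b, blank_c in the frame of corner above -0.0295 m and z of each of blank_a, blank_b, blank_c in the frame of corner below 0.018 m and angle between each of blank_a, blank_b, blank_c's own z axis and vertical below 0.03 rad and angle between the x axis of each of blank_a, blank_b, blank_c and the x axis of fixture, either way round below 0.025 rad and contact force between foot and anything else above 10 N and linear speed of each of blank_a, blank_b, blank_c below 0.01 m/s); the robot touches nothing.
It fails at once if a bystander (circuit board) is shifted by more than 30 mm (distance of circuit_board from where it was at the start of the episode above 0.03 m).
It fails at once if a bystander (solder reel) is shifted by more than 30 mm (distance of solder_reel from where it was at the start of the episode above 0.03 m).
It fails at once if a bystander (parts bin) is shifted by more than 30 mm (distance of parts_bin from where it was at the start of the episode above 0.03 m).
It fails at once if a bystander (screwdriver) is shifted by more than 30 mm (distance of screwdriver from where it was at the start of the episode above 0.03 m).
It also fails if it takes over 72 s, if anything falls off the work surface, if the arm or the gripper's body presses on something with over 40 N, if the wrist force passes 120 N, or if a joint passes its speed limit or range.

## Working session

There is one attempt and no reset: what is moved stays moved. The work goes in short steps, Python scripts to look and compute and a shell command to move; the robot and the scene stay as the last step left them, time stands still between calls to the robot, and variables do not carry over. Pictures are saved under pics/ and viewed, at most 10 in all, crops included, and the job is handed in when it is done.

```bash
ls; mkdir -p pics
cat > h.py <<'E'
import numpy as np, cv2, pickle
from scipy.spatial.transform import Rotation as R
from station import ctrl
def rot(a):
    a=np.array(a,float)
    return a if a.shape==(3,3) else (R.from_quat(a).as_matrix() if a.size==4 else R.from_rotvec(a).as_matrix())
def snap(name,tag):
    d=ctrl.get_image(name); cv2.imwrite(f'pics/{tag}.png',d['image'][:,:,::-1]); pickle.dump(d,open(f'pics/{tag}.pkl','wb')); return d
def load(tag): return pickle.load(open(f'pics/{tag}.pkl','rb'))
def K(d):
    f=200/np.tan(np.radians(d['fovy'])/2); return np.array([[f,0,d['cx']],[0,f,d['cy']],[0,0,1.]]),np.array([d['k1'],0,0,0,0.])
def ray(d,uv):
    k,D=K(d); p=cv2.undistortPoints(np.array([[uv]],float),k,D)[0,0]
    return np.array(d['xyz']),rot(d['attitude'])@np.array([p[0],-p[1],-1])
def atz(d,uv,z):
    o,v=ray(d,uv); return o+v*(z-o[2])/v[2]
def proj(d,P):
    k,D=K(d); c=(np.atleast_2d(P)-np.array(d['xyz']))@rot(d['attitude']); c=c*[1,-1,-1]
    return cv2.projectPoints(c.reshape(-1,1,3),np.zeros(3),np.zeros(3),k,D)[0][:,0]
def tri(*obs):
    A=np.zeros((3,3));b=np.zeros(3)
    for d,uv in obs:
        o,v=ray(d,uv);v=v/np.linalg.norm(v);M=np.eye(3)-np.outer(v,v);A+=M;b+=M@o
    return np.linalg.solve(A,b)
E
python3 - <<'E'
from h import *
for n in ['top','side','wrist']:
    d=snap(n,n+'0'); print(n,{k:d[k] for k in d if k!='image'})
print(ctrl.get_obs())
a=[cv2.imread(f'pics/{n}0.png') for n in ['top','side']]
cv2.imwrite('pics/both.png',np.vstack([cv2.resize(x,(480,300)) for x in a]))
E
```

```text
pics
top {'fovy': 50.51783160083661, 'cx': 320.3632126280081, 'cy': 194.4830464656137, 'k1': -0.08937597766924127, 'xyz': array([0.38712507, 0.10487346, 1.45424155]), 'attitude': array([ 0.08693592, -0.08347765, -1.58685528])}
side {'fovy': 46.02428875687165, 'cx': 317.3676948050805, 'cy': 200.4537156522376, 'k1': -0.0334197763256528, 'xyz': array([-0.04204054, -0.76691738,  1.0253331 ]), 'attitude': array([ 0.82492063, -0.24852866, -0.50280345])}
wrist {'fovy': 66.30141060799829, 'cx': 324.06560763586924, 'cy': 199.1500685469003, 'k1': -0.003254109356555101, 'xyz': array([0.12033008, 0.6195298 , 0.37193673]), 'attitude': array([-0.28645192, -0.20416746,  1.23407941])}
{'t': 0.15, 'q': array([ 1.12695209e+00,  5.31965159e-02,  1.61400422e+00, -4.17134648e-06,
        1.47600299e+00, -1.19020946e-01]), 'dq': array([ 0.00093002, -0.00352125, -0.0042101 , -0.00012086,  0.00321405,
       -0.0010895 ]), 'effort': array([ 4.27161240e-04, -3.94242632e+01, -3.70721412e+01, -7.81252515e-05,
        4.72376429e-03, -1.57297092e-05]), 'tool_pos': array([0.19924208, 0.59181937, 0.20273556]), 'tool_rot': array([-5.07918602e-01, -3.09981145e+00,  2.43257451e-03]), 'contact_force': array([-0.56556639, -0.76777956, -0.60165796]), 'wrist_torque': array([ 0.01555057,  0.00280305, -0.04277164]), 'grip_force': 0.0, 'opening': 0.0857123064062974}
```

View pics/top0.png

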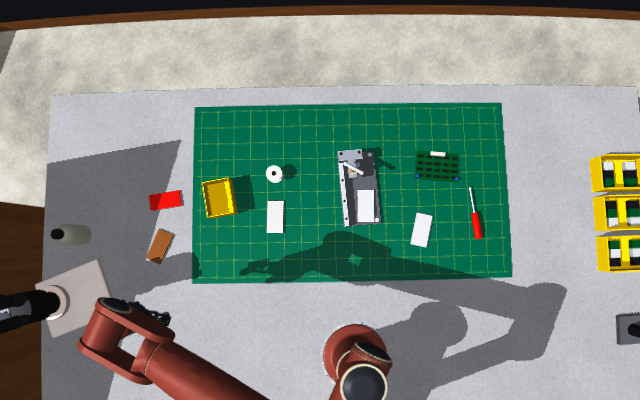

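View pics/side0.png

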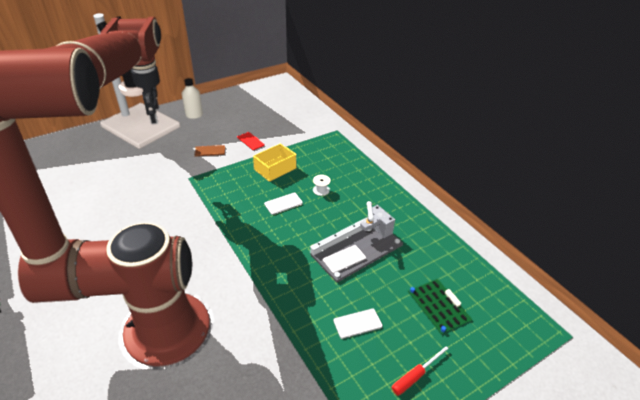

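Candidates seen in top: white plates at (275,217), (422,230) and (366,205 on the fixture). Red (166,200) and brown (160,246) plates are off the mat, so they are decoys. Column and clamp are at the far end (350,158), with the fence on the left. I'll check this in a close crop.

Run:
```python
from h import *
t=load('top0')['image'][:,:,::-1]; s=load('side0')['image'][:,:,::-1]
A=cv2.resize(t[140:235,325:393],None,fx=6,fy=6,interpolation=cv2.INTER_CUBIC)
B=cv2.resize(s[195:285,305:408],None,fx=3.8,fy=3.8,interpolation=cv2.INTER_CUBIC)
C=np.zeros((570,800,3),np.uint8);C[:570,:408]=A;h,w=B.shape[:2];C[:h,409:409+w]=B[:,:391]
cc=cv2.resize(s[185:220,255:310],None,fx=3.5,fy=3.5);C[350:350+cc.shape[0],409:409+cc.shape[1]]=cc
cc=cv2.resize(s[300:345,325:390],None,fx=2.8,fy=2.8);C[350:350+cc.shape[0],610:610+cc.shape[1]]=cc
cv2.imwrite('pics/crop1.png',C)
# plates by image code
for tag in ['top0','side0']:
    d=load(tag);im=d['image'];hsv=cv2.cvtColor(im,cv2.COLOR_RGB2HSV)
    m=((hsv[:,:,1]<40)&(hsv[:,:,2]>215)).astype(np.uint8)
    n,l,st,ce=cv2.connectedComponentsWithStats(m)
    for i in range(1,n):
        if 200<st[i,4]<1500: 
            r=cv2.minAreaRect(np.argwhere(l==i)[:,::-1].astype(np.float32)); print(tag,st[i],ce[i].round(1),np.round(r[1],1),r[2],cv2.boxPoints(r).round(1).tolist())
```

```text
top0 [   0  151   42   52 1006] [ 14.2 179.2] [51. 41.] 90.0 [[-0.0, 151.0], [41.0, 151.0], [41.0, 202.0], [0.0, 202.0]]
top0 [339 162  24  64 292] [345.1 188.9] [63.1 22.8] 84.2894058227539 [[338.20001220703125, 162.60000610351562], [360.79998779296875, 160.3000030517578], [367.1000061035156, 223.10000610351562], [344.3999938964844, 225.39999389648438]]
top0 [358 190  16  32 512] [365.5 205.5] [31. 15.] 90.0 [[358.0, 190.0], [373.0, 190.0], [373.0, 221.0], [358.0, 221.0]]
top0 [267 201  17  32 509] [274.6 216.6] [31. 16.] 90.0 [[267.0, 201.0], [283.0, 201.0], [283.0, 232.0], [267.0, 232.0]]
top0 [411 213  21  34 501] [420.9 229.6] [15.7 31.8] 11.309932708740234 [[410.1000061035156, 243.60000610351562], [416.29998779296875, 212.5], [431.70001220703125, 215.5], [425.5, 246.6999969482422]]
side0 [101 113  77  33 752] [143.8 129.4] [28.4 75. ] 80.86982727050781 [[100.9000015258789, 122.19999694824219], [175.0, 110.30000305175781], [179.5, 138.3000030517578], [105.4000015258789, 150.1999969482422]]
side0 [264 193  38  21 429] [282.7 202.5] [13. 36.] 71.56504821777344 [[263.70001220703125
[... 280 characters left out ...]
844, 215.39999389648438], [385.0, 227.60000610351562]]
side0 [319 218  52  28 222] [343.4 231.5] [ 7.4 54.2] 66.80140686035156 [[317.29998779296875, 238.60000610351562], [367.1000061035156, 217.1999969482422], [370.0, 224.0], [320.20001220703125, 245.39999389648438]]
side0 [323 245  43  32 637] [343.6 258.6] [22.2 37.2] 56.3099365234375 [[322.3999938964844, 259.1000061035156], [353.29998779296875, 238.5], [365.6000061035156, 256.8999938964844], [334.70001220703125, 277.5]]
side0 [334 309  48  28 857] [357.  322.5] [20.3 44.8] 74.74488067626953 [[333.0, 318.3999938964844], [376.20001220703125, 306.6000061035156], [381.6000061035156, 326.1000061035156], [338.29998779296875, 337.8999938964844]]
```

View pics/crop1.png

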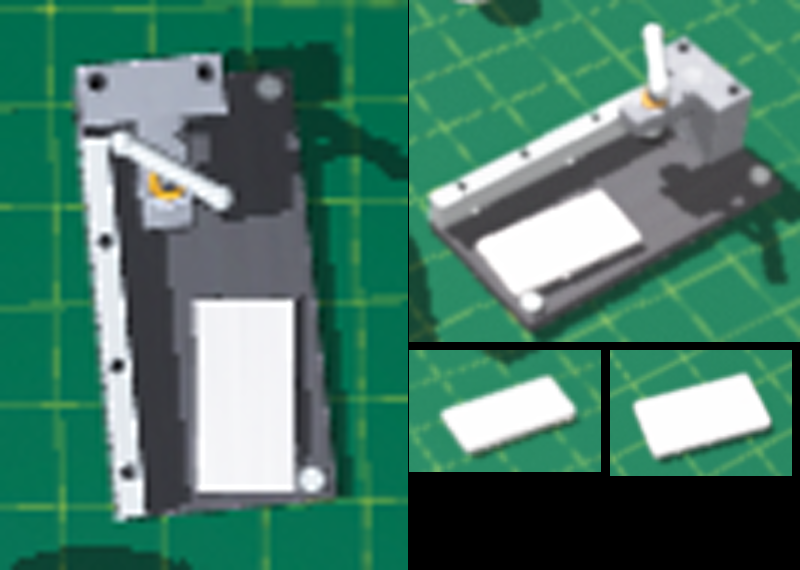

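```bash
cat > fit.py <<'E'
from h import *
from scipy.optimize import least_squares
T=load('top0');S=load('side0')
t=lambda x,y:(T,((x+.5)/6-.5+325,(y+.5)/6-.5+140)); s=lambda x,y:(S,((x-409+.5)/3.8-.5+305,(y+.5)/3.8-.5+195))
obs=[(t(335,493),(-125,-66,15)),(t(118,520),(-125,60,41)),(t(145,515),(-125,45,41)),(t(291,70),(125,-66,15)),(t(75,68),(125,60,75)),(t(222,55),(125,-20,75)),(t(228,115),(90,-20,75)),
(s(533,331),(-125,-66,15)),(s(430,197),(-125,60,41)),(s(708,113),(90,-20,75)),(s(750,95),(125,-20,75)),(s(683,37),(125,60,75)),(s(781,188),(125,-66,15))]
def tf(p,P): 
    c,s_=np.cos(p[3]),np.sin(p[3]); return np.array([p[0]+c*P[0]-s_*P[1],p[1]+s_*P[0]+c*P[1],p[2]+P[2]])
def res(p): return np.concatenate([proj(d,tf(p,np.array(P)/1e3))[0]-uv for (d,uv),P in obs])
if __name__=='__main__':
    r=least_squares(res,[.45,.03,0,0],loss='soft_l1');p=r.x;print('fixture',p.round(4));print(res(p).reshape(-1,2).round(1).tolist())
    np.save('fix.npy',p)
    for n,P in dict(corner=(90,45,15),loading=(-72,-13,15),boss=(55,17.5,75)).items(): print(n,tf(p,np.array(P)/1e3).round(4))
    print('bar ends',tri(t(121,143),s(653,35)),tri(t(224,198),s(655,90)))
    # plates: fit top-face outline in both views
    def seg(d,seed):
        hsv=cv2.cvtColor(d['image'],cv2.COLOR_RGB2HSV);m=((hsv[:,:,1]<40)&(hsv[:,:,2]>215)).astype(np.uint8)
        n,l,st,ce=cv2.connectedComponentsWithStats(m);return ce[l[seed[1],seed[0]]],np.argwhere(l==l[seed[1],seed[0]])[:,::-1]
    for n,a,b,z in [('a',(366,205),(343,258),.0225),('b',(275,217),(283,202),.0105),('c',(421,230),(357,322),.0105)]:
        ca,pa=seg(T,a);cb,pb=seg(S,b)
        W=np.array([atz(T,q,z)[:2] for q in pa]);rr=cv2.minAreaRect((W*1e3).astype(np.float32))
        u=np.linalg.svd(W-W.mean(0))[2][0]
        print(n,'tri',tri((T,ca),(S,cb)).round(4),'top@z',atz(T,ca,z).round(4),'side@z',atz(S,cb,z).round(4),np.round(rr[1],1),'yaw rect',rr[2],'yaw pca',np.degrees(np.arctan2(u[1],u[0])))
E
python3 fit.py
```

```text
fixture [ 0.5634 -0.022  -0.0039  0.08  ]
[[0.5, 0.8], [0.3, -0.3], [0.3, 0.1], [-0.3, -0.5], [0.2, -0.4], [-0.4, -0.5], [-0.2, -0.2], [-1.5, -0.6], [-0.7, 0.5], [2.3, 0.3], [0.0, 0.3], [-0.2, 0.7], [-0.1, -0.8]]
corner [0.6495 0.03   0.0111]
loading [ 0.4927 -0.0407  0.0111]
boss [ 6.168e-01 -2.000e-04  7.110e-02]
bar ends [0.63228614 0.02609174 0.11518745] [ 0.59910108 -0.02661501  0.11635376]
a tri [ 0.5029 -0.0462  0.0199] top@z [ 0.5024 -0.0457  0.0225] side@z [ 0.5018 -0.0482  0.0225] [ 51.1 105.9] yaw rect 88.44935607910156 yaw pca 178.16717183765584
b tri [0.4716 0.2641 0.0094] top@z [0.471  0.2642 0.0105] side@z [0.4715 0.2627 0.0105] [ 54.8 105.9] yaw rect 88.99263763427734 yaw pca 178.8029068334929
c tri [ 0.4182 -0.2353  0.0086] top@z [ 0.4173 -0.2343  0.0105] side@z [ 0.4182 -0.2367  0.0105] [ 53.8 108.7] yaw rect 76.23299407958984 yaw pca 166.0260674901925
```

```bash
cat >> h.py <<'E'
def heading(v): return np.degrees(np.arctan2(v[1],v[0]))
def go(xyz,hx,o=None):
    "offset mm in tool axes and turn (deg about tool z; rotvec to be level) to reach xyz with tool x at heading hx deg"
    o=o or ctrl.get_obs(); M=rot(o['tool_rot']); a=np.radians(hx)
    x=np.array([np.cos(a),np.sin(a),0]);z=np.array([0,0,-1.]);G=np.c_[x,np.cross(z,x),z]
    print('now',o['t'],o['tool_pos'].round(4),'hx',heading(M[:,0]).round(2),'F',o['contact_force'].round(1),'open',round(o['opening'],4),'q',o['q'].round(2))
    print('  offset mm',(M.T@(np.array(xyz)-o['tool_pos'])*1e3).round(1),'rotvec',R.from_matrix(M.T@G).as_rotvec().round(4))
E
python3 - <<'E'
from h import *
go([.4713,.2637,.12],178.8)
E
```

```text
now 0.15 [0.1992 0.5918 0.2027] hx 161.39 F [-0.6 -0.8 -0.6] open 0.0857 q [ 1.13  0.05  1.61 -0.    1.48 -0.12]
  offset mm [-362.6 -224.    83. ] rotvec [-0.0016 -0.0004 -0.3039]
```

```bash
python3 -m handwheel '[{"gripper":-1,"offset":[-50,-31,0],"rotation":[0,0,-0.04]},{"gripper":-1,"offset":[-100,-62,0],"rotation":[0,0,-0.08]},{"gripper":-1,"offset":[-150,-93,0],"rotation":[0,0,-0.12]},{"gripper":-1,"offset":[-200,-124,10],"rotation":[0,0,-0.16]},{"gripper":-1,"offset":[-250,-155,25],"rotation":[0,0,-0.2]},{"gripper":-1,"offset":[-300,-186,45],"rotation":[0,0,-0.25]},{"gripper":-1,"offset":[-345,-213,65],"rotation":[0,0,-0.304]},{"gripper":-1,"offset":[-362.6,-224,83],"rotation":[0,0,-0.304]}]' 40
python3 - <<'E'
from h import *
d=snap('wrist','w1'); go([.4713,.2637,.0005],178.8)
E
```

```text
t: 1.15
tool_pos: [0.4727, 0.2622, 0.1197]
tool_rot: [-0.038, -3.141, 0.0]
contact_force: [-0.6, 0.6, -0.5]
opening: 0.0856
grip_force: 0.0
now 1.2 [0.4718 0.2609 0.1168] hx 178.59 F [ 0.3 -2.3 -1.8] open 0.0854 q [ 0.37 -0.08  1.89 -0.    1.33 -1.18]
  offset mm [  0.2   3.2 116.3] rotvec [-0.0029 -0.0037 -0.0037]
```

View pics/w1.png

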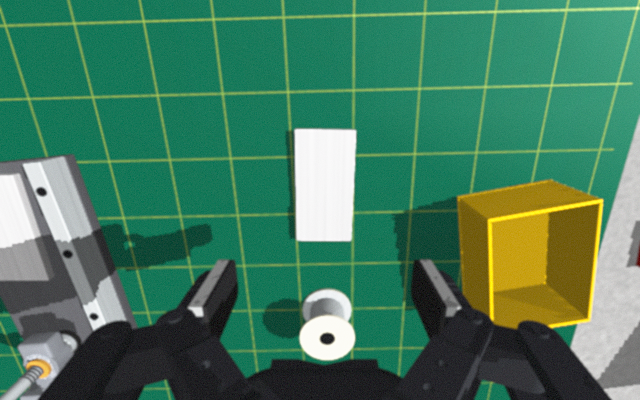

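The wrist view shows blank_b centred between the fingers, corners at (294,129), (356,129), (353,241) and (296,241). The reel and bin are clear of the fingers.

Run:
```python
from h import *
d=load('w1');T=load('top0')
c=[(294.5,129),(356,129.5),(352.5,241),(296.5,241)]
P=np.array([atz(d,p,.011) for p in c]);print(P.round(4),P.mean(0).round(4))
print(tri((d,(325,183)),(T,(274.6,216.6))))
```

```text
[[0.4179 0.2382 0.011 ]
 [0.4197 0.293  0.011 ]
 [0.5297 0.2905 0.011 ]
 [0.5284 0.2341 0.011 ]] [0.4739 0.2639 0.011 ]
[0.47118252 0.26460562 0.0022122 ]
```

```bash
python3 -m handwheel '[{"gripper":-1,"offset":[-1.5,0,45],"rotation":[0,0,0]},{"gripper":-1,"offset":[-1.5,0,85],"rotation":[0,0,0]},{"gripper":-1,"offset":[-1.5,0,110],"rotation":[0,0,0]},{"gripper":-1,"offset":[-1.5,0,118],"rotation":[0,0,0]},{"gripper":0.6,"offset":[-1.5,0,118],"rotation":[0,0,0]},{"gripper":0.6,"offset":[-1.5,0,118],"rotation":[0,0,0]},{"gripper":0.6,"offset":[-1.5,0,118],"rotation":[0,0,0]},{"gripper":0.6,"offset":[-1.5,0,118],"rotation":[0,0,0]}]' 40
python3 - <<'E'
from h import *
d=snap('wrist','w2'); go([.5025,-.046,.15],178.2)
E
```

```text
t: 2.2
tool_pos: [0.4737, 0.2645, 0.0035]
tool_rot: [0.033, 3.14, 0.001]
contact_force: [-0.2, 0.1, 0.2]
opening: 0.0174
grip_force: 0.0
now 2.25 [0.4735 0.2644 0.0033] hx 178.8 F [0.5 0.1 0.5] open 0.0166 q [ 0.37  0.07  1.95  0.    1.12 -1.18]
  offset mm [ -35.6 -309.7 -146.8] rotvec [0.0004 0.0009 0.0105]
```

View pics/w2.png

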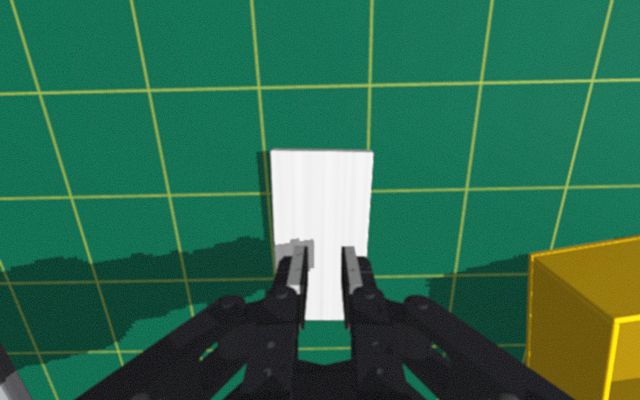

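The fingers closed to 17 mm above the blank without gripping it, so the tips stand farther back than I assumed. I'll open to about 62 mm and lower until the force rises.

```bash
python3 -m handwheel '[{"gripper":-0.5,"offset":[0,0,0],"rotation":[0,0,0]},{"gripper":-0.5,"offset":[0,0,0],"rotation":[0,0,0]},{"gripper":-0.5,"offset":[0,0,0],"rotation":[0,0,0]},{"gripper":-0.5,"offset":[0,0,0],"rotation":[0,0,0]},{"gripper":-0.5,"offset":[0,0,1],"rotation":[0,0,0]},{"gripper":-0.5,"offset":[0,0,2],"rotation":[0,0,0]},{"gripper":-0.5,"offset":[0,0,3],"rotation":[0,0,0]},{"gripper":-0.5,"offset":[0,0,4],"rotation":[0,0,0]}]' 40
python3 -m handwheel '[{"gripper":-0.5,"offset":[0,0,0.5],"rotation":[0,0,0]},{"gripper":-0.5,"offset":[0,0,1],"rotation":[0,0,0]},{"gripper":-0.5,"offset":[0,0,1.5],"rotation":[0,0,0]},{"gripper":-0.5,"offset":[0,0,2],"rotation":[0,0,0]},{"gripper":-0.5,"offset":[0,0,2.5],"rotation":[0,0,0]},{"gripper":-0.5,"offset":[0,0,3],"rotation":[0,0,0]},{"gripper":-0.5,"offset":[0,0,3],"rotation":[0,0,0]},{"gripper":-0.5,"offset":[0,0,3],"rotation":[0,0,0]}]'
python3 -c "
from h import *
go([.4735,.264,0],178.8)"
```

```text
t: 3.25
tool_pos: [0.4731, 0.2643, -0.0014]
tool_rot: [-0.033, -3.141, -0.0]
contact_force: [-0.0, 0.5, -0.6]
opening: 0.0644
grip_force: 0.0
t: 4.25
tool_pos: [0.4731, 0.2643, -0.0043]
tool_rot: [-0.033, -3.141, 0.0]
contact_force: [-0.5, -0.9, 0.0]
opening: 0.0642
grip_force: 0.0
now 4.25 [ 0.4731  0.2643 -0.0043] hx 178.81 F [-0.5 -0.9  0. ] open 0.0642 q [ 0.37  0.08  1.95 -0.    1.1  -1.18]
  offset mm [-0.4 -0.3 -4.3] rotvec [-0.     -0.      0.0001]
```

```bash
python3 -m handwheel '[{"gripper":-0.5,"offset":[0,0,1],"rotation":[0,0,0]},{"gripper":-0.5,"offset":[0,0,2],"rotation":[0,0,0]},{"gripper":-0.5,"offset":[0,0,3],"rotation":[0,0,0]},{"gripper":-0.5,"offset":[0,0,3],"rotation":[0,0,0]},{"gripper":0.4,"offset":[0,0,3],"rotation":[0,0,0]},{"gripper":0.4,"offset":[0,0,3],"rotation":[0,0,0]},{"gripper":0.4,"offset":[0,0,3],"rotation":[0,0,0]},{"gripper":0.4,"offset":[0,0,3],"rotation":[0,0,0]}]' 40
python3 -c "
from h import *
go([.5025,-.046,.15],178.2)"
```

```text
t: 5.25
tool_pos: [0.4731, 0.2643, -0.0073]
tool_rot: [0.033, 3.141, 0.0]
contact_force: [0.5, -0.3, -0.3]
opening: 0.0254
grip_force: 0.0
now 5.25 [ 0.4731  0.2643 -0.0073] hx 178.81 F [ 0.5 -0.3 -0.3] open 0.0254 q [ 0.37  0.09  1.96 -0.    1.1  -1.18]
  offset mm [ -35.8 -309.6 -157.3] rotvec [0.     0.     0.0106]
```

```bash
python3 -c "
from h import *
d=snap('side','s2');w=snap('wrist','w3')
a=cv2.resize(d['image'][150:240,230:340,::-1],None,fx=5,fy=5,interpolation=cv2.INTER_CUBIC)[:,:420]
b=cv2.resize(w['image'][140:400,180:480,::-1],None,fx=1.25,fy=1.25)
C=np.zeros((450,800,3),np.uint8);C[:,:420]=a;C[:b.shape[0],425:425+b.shape[1]]=b[:,:375]
cv2.imwrite('pics/c2.png',C); print(proj(d,[.4731,.2643,-.0073]),proj(d,[.4731,.2643,.011]),proj(w,[.4731,.2643,-.0073]),proj(w,[.4731,.2643,.011]))"
```

```text
[[283.05912096 206.12714412]] [[282.89343229 201.93959692]] [[322.59080674 238.35439059]] [[322.46185597 253.03285032]]
```

View pics/c2.png

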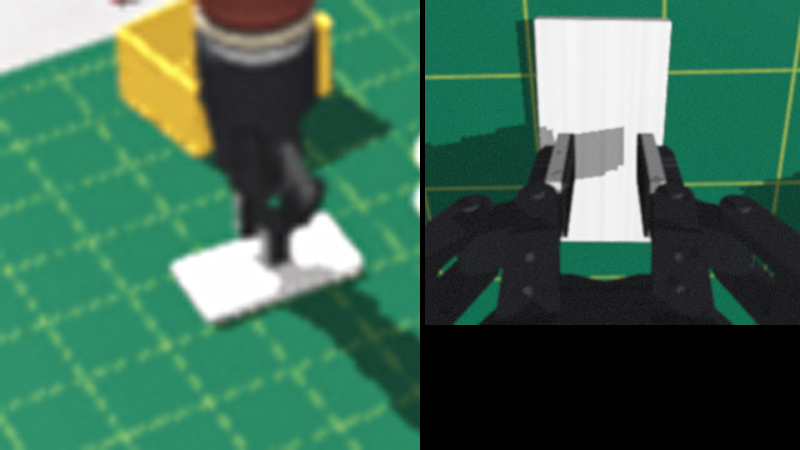

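The tips hover right over the blank's top (wrist picture about (292,248) and (354,248)), so the real tips are roughly 18 mm above the reported TCP. I'll open and go lower by force.

```bash
python3 -m handwheel '[{"gripper":-0.5,"offset":[0,0,0],"rotation":[0,0,0]},{"gripper":-0.5,"offset":[0,0,0],"rotation":[0,0,0]},{"gripper":-0.5,"offset":[0,0,0],"rotation":[0,0,0]},{"gripper":-0.5,"offset":[0,0,2],"rotation":[0,0,0]},{"gripper":-0.5,"offset":[0,0,4],"rotation":[0,0,0]},{"gripper":-0.5,"offset":[0,0,6],"rotation":[0,0,0]},{"gripper":-0.5,"offset":[0,0,7],"rotation":[0,0,0]},{"gripper":-0.5,"offset":[0,0,7],"rotation":[0,0,0]}]' 40
python3 -m handwheel '[{"gripper":-0.5,"offset":[0,0,1],"rotation":[0,0,0]},{"gripper":-0.5,"offset":[0,0,1],"rotation":[0,0,0]},{"gripper":0.2,"offset":[0,0,1],"rotation":[0,0,0]},{"gripper":0.2,"offset":[0,0,1],"rotation":[0,0,0]},{"gripper":0.2,"offset":[0,0,1],"rotation":[0,0,0]},{"gripper":0.2,"offset":[0,0,1],"rotation":[0,0,0]},{"gripper":0.2,"offset":[0,0,1],"rotation":[0,0,0]},{"gripper":0.2,"offset":[0,0,1],"rotation":[0,0,0]}]' 40
python3 -c "
from h import *
go([.5025,-.046,.15],178.2)"
```

```text
t: 6.35
tool_pos: [0.473, 0.2642, -0.0144]
tool_rot: [-0.033, -3.141, 0.0]
contact_force: [-0.1, 0.0, -0.1]
opening: 0.0637
grip_force: 0.0
t: 7.35
tool_pos: [0.4731, 0.2643, -0.0153]
tool_rot: [-0.033, -3.141, 0.0]
contact_force: [0.3, -0.1, -0.2]
opening: 0.0343
grip_force: 0.0
now 7.35 [ 0.4731  0.2643 -0.0153] hx 178.81 F [ 0.3 -0.1 -0.2] open 0.0343 q [ 0.37  0.1   1.96  0.    1.08 -1.18]
  offset mm [ -35.9 -309.6 -165.3] rotvec [-0.     -0.      0.0106]
```

```bash
python3 -m handwheel '[{"gripper":0.2,"offset":[0,0,1],"rotation":[0,0,0]},{"gripper":0.2,"offset":[0,0,2],"rotation":[0,0,0]},{"gripper":0.2,"offset":[0,0,3],"rotation":[0,0,0]},{"gripper":0.2,"offset":[0,0,4],"rotation":[0,0,0]},{"gripper":0.2,"offset":[0,0,5],"rotation":[0,0,0]},{"gripper":0.2,"offset":[0,0,5],"rotation":[0,0,0]},{"gripper":0.2,"offset":[0,0,5],"rotation":[0,0,0]},{"gripper":0.2,"offset":[0,0,5],"rotation":[0,0,0]}]'
python3 -c "
from h import *
w=snap('wrist','w4')
cv2.imwrite('pics/c3.png',cv2.resize(w['image'][140:400,180:480,::-1],None,fx=2,fy=2))"
```

```text
t: 8.35
tool_pos: [0.4731, 0.2643, -0.0175]
tool_rot: [-0.032, -3.139, 0.002]
contact_force: [-9.7, -4.2, 19.5]
opening: 0.0345
grip_force: 9.9
```

View pics/c3.png

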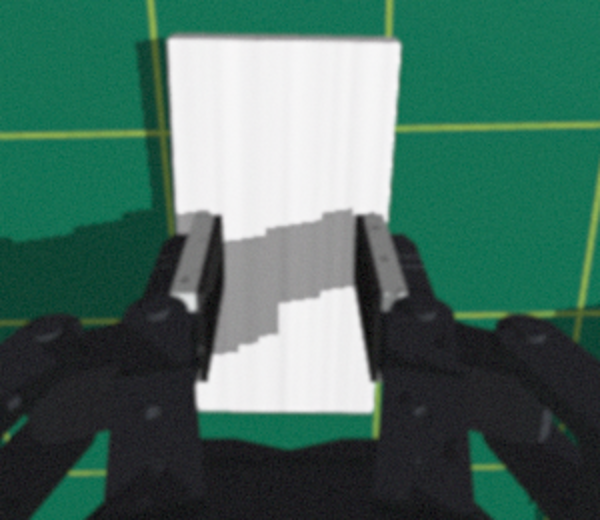

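Contact on the 11 mm blank top comes at TCP z = -17.5 with 34 mm opening, so the tips are about 28 mm behind the reported TCP. I'll use that offset: open and descend to about -25.

```bash
python3 -m handwheel '[{"gripper":-0.5,"offset":[0,0,-4],"rotation":[0,0,0]},{"gripper":-0.5,"offset":[0,0,-4],"rotation":[0,0,0]},{"gripper":-0.5,"offset":[0,0,-2],"rotation":[0,0,0]},{"gripper":-0.5,"offset":[0,0,0],"rotation":[0,0,0]},{"gripper":-0.5,"offset":[0,0,2],"rotation":[0,0,0]},{"gripper":-0.5,"offset":[0,0,3],"rotation":[0,0,0]},{"gripper":-0.5,"offset":[0,0,4],"rotation":[0,0,0]},{"gripper":-0.5,"offset":[0,0,5],"rotation":[0,0,0]}]'
python3 -m handwheel '[{"gripper":-0.5,"offset":[0,0,1],"rotation":[0,0,0]},{"gripper":0.1,"offset":[0,0,1],"rotation":[0,0,0]},{"gripper":0.1,"offset":[0,0,1],"rotation":[0,0,0]},{"gripper":0.1,"offset":[0,0,1],"rotation":[0,0,0]},{"gripper":0.1,"offset":[0,0,1],"rotation":[0,0,0]},{"gripper":0.1,"offset":[0,0,1],"rotation":[0,0,0]},{"gripper":0.1,"offset":[0,0,1],"rotation":[0,0,0]},{"gripper":0.1,"offset":[0,0,1],"rotation":[0,0,0]}]' 40
python3 -c "
from h import *
go([.5025,-.046,.12],178.2)"
```

```text
t: 9.4
tool_pos: [0.4732, 0.2643, -0.0253]
tool_rot: [0.033, 3.141, 0.0]
contact_force: [0.5, -0.9, -0.9]
opening: 0.064
grip_force: 0.0
t: 10.4
tool_pos: [0.4734, 0.2644, -0.026]
tool_rot: [0.033, 3.141, 0.0]
contact_force: [0.3, 0.4, 2.4]
opening: 0.0535
grip_force: 42.5
now 10.4 [ 0.4734  0.2644 -0.026 ] hx 178.8 F [0.3 0.4 2.4] open 0.0535 q [ 0.37  0.12  1.96  0.    1.06 -1.18]
  offset mm [ -35.7 -309.7 -146.1] rotvec [0.0003 0.0006 0.0106]
```

```bash
python3 -m handwheel '[{"gripper":0.1,"offset":[0,0,-30],"rotation":[0,0,0]},{"gripper":0.1,"offset":[-3,-25,-60],"rotation":[0,0,0]},{"gripper":0.1,"offset":[-9,-80,-65],"rotation":[0,0,0]},{"gripper":0.1,"offset":[-15,-140,-65],"rotation":[0,0,0]},{"gripper":0.1,"offset":[-21,-200,-65],"rotation":[0,0,0.01]},{"gripper":0.1,"offset":[-28,-255,-65],"rotation":[0,0,0.01]},{"gripper":0.1,"offset":[-35.5,-300,-65],"rotation":[0,0,0.01]},{"gripper":0.1,"offset":[-36,-310,-55],"rotation":[0,0,0.01]}]'
python3 -c "
from h import *
go([.503,-.046,-.006],178.2)
w=snap('wrist','w5');T=snap('top','t5')"
```

```text
t: 11.4
tool_pos: [0.5029, -0.0487, 0.0287]
tool_rot: [0.054, 3.14, -0.0]
contact_force: [-0.5, 0.9, -1.2]
opening: 0.0536
grip_force: 42.8
now 11.4 [ 0.5029 -0.0487  0.0287] hx 178.03 F [-0.5  0.9 -1.2] open 0.0536 q [-0.24 -0.06  2.03 -0.    1.17 -1.78]
  offset mm [ 0.   2.7 34.7] rotvec [-0.0002  0.0007 -0.003 ]
```

View pics/w5.png

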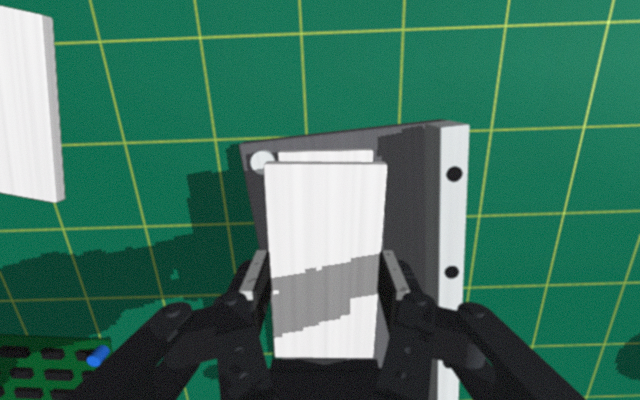

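Blank_b is held level above blank_a: the near edge of a runs (278,151)–(373,151), that of b (265,163)–(387,164).

```bash
python3 -c "
from h import *
w=load('w5')
for p,z in [((278,151),.023),((373,151),.023),((265,163),.066),((387,164),.066)]: print(atz(w,p,z).round(4))"
```

```text
[ 0.4494 -0.0724  0.023 ]
[ 0.4513 -0.018   0.023 ]
[ 0.4471 -0.0718  0.066 ]
[ 0.4494 -0.0184  0.066 ]
```

```bash
python3 -m handwheel '[{"gripper":0.1,"offset":[-2,0,12],"rotation":[0,0,0]},{"gripper":0.1,"offset":[-2,0,22],"rotation":[0,0,0]},{"gripper":0.1,"offset":[-2,0,29],"rotation":[0,0,0]},{"gripper":0.1,"offset":[-2,0,32],"rotation":[0,0,0]},{"gripper":0.1,"offset":[-2,0,34],"rotation":[0,0,0]},{"gripper":0.1,"offset":[-2,0,35],"rotation":[0,0,0]},{"gripper":0.1,"offset":[-2,0,35],"rotation":[0,0,0]},{"gripper":0.1,"offset":[-2,0,35],"rotation":[0,0,0]}]'
python3 -c "
from h import *
go([.4185,-.2355,.03],166)"
```

```text
t: 12.5
tool_pos: [0.5049, -0.0466, -0.006]
tool_rot: [0.049, 3.141, -0.0]
contact_force: [1.6, 0.3, -0.5]
opening: 0.0536
grip_force: 42.9
now 12.5 [ 0.5049 -0.0466 -0.006 ] hx 178.23 F [ 1.6  0.3 -0.5] open 0.0536 q [-0.24  0.01  2.04  0.    1.1  -1.78]
  offset mm [  80.5 -191.5  -36. ] rotvec [-1.000e-04  7.000e-04  2.134e-01]
```

```bash
python3 -m handwheel '[{"gripper":0.1,"offset":[0,0,1],"rotation":[0,0,0]},{"gripper":-0.5,"offset":[0,0,1],"rotation":[0,0,0]},{"gripper":-0.5,"offset":[0,0,1],"rotation":[0,0,0]},{"gripper":-0.5,"offset":[0,0,0],"rotation":[0,0,0]},{"gripper":-0.5,"offset":[0,0,-20],"rotation":[0,0,0]},{"gripper":-0.5,"offset":[3,-20,-45],"rotation":[0,0,0.05]},{"gripper":-0.5,"offset":[20,-60,-50],"rotation":[0,0,0.1]},{"gripper":-0.5,"offset":[45,-115,-50],"rotation":[0,0,0.17]}]'
python3 -m handwheel '[{"gripper":-0.5,"offset":[18,-34,0],"rotation":[0,0,0.043]},{"gripper":-0.5,"offset":[18,-76,0],"rotation":[0,0,0.043]},{"gripper":-0.5,"offset":[18,-76,0],"rotation":[0,0,0.043]},{"gripper":-0.5,"offset":[18,-76,0],"rotation":[0,0,0.043]},{"gripper":-0.5,"offset":[18,-76,0],"rotation":[0,0,0.043]},{"gripper":-0.5,"offset":[18,-76,0],"rotation":[0,0,0.043]},{"gripper":-0.5,"offset":[18,-76,0],"rotation":[0,0,0.043]},{"gripper":-0.5,"offset":[18,-76,0],"rotation":[0,0,0.043]}]'
python3 -c "
from h import *
w=snap('wrist','w6')
go([.4185,-.2355,-.025],166)
hsv=cv2.cvtColor(w['image'],cv2.COLOR_RGB2HSV);m=((hsv[:,:,1]<40)&(hsv[:,:,2]>200)).astype(np.uint8)
n,l,st,ce=cv2.connectedComponentsWithStats(m)
for i in range(1,n):
  if st[i,4]>1500:
    W=np.array([atz(w,q,.011)[:2] for q in np.argwhere(l==i)[:,::-1]]);print(st[i],[np.round(x,1) for x in cv2.minAreaRect((W*1e3).astype(np.float32))])"
```

```text
t: 13.5
tool_pos: [0.4567, -0.161, 0.0449]
tool_rot: [0.314, 3.123, -0.002]
contact_force: [0.2, -0.4, -0.1]
opening: 0.064
grip_force: 0.0
t: 14.5
tool_pos: [0.4235, -0.2306, 0.0437]
tool_rot: [0.381, 3.118, -0.0]
contact_force: [-0.6, 0.4, 0.7]
opening: 0.064
grip_force: 0.0
now 14.55 [ 0.4234 -0.2307  0.0437] hx 166.05 F [-0.5  0.5  0.6] open 0.0641 q [-0.65 -0.14  2.08  0.    1.2  -1.98]
  offset mm [ 3.6 -5.8 68.7] rotvec [-0.      0.      0.0009]
[  272   137    83   145 10782] [array([ 419.6, -235.8]), array([ 54.5, 109.3]), np.float64(76.3)]
[ 567  199   73  145 9128] [array([522.6, -29.4]), array([ 58.1, 121.4]), np.float64(87.9)]
```

```bash
python3 -m handwheel '[{"gripper":-0.5,"offset":[2.5,-6,25],"rotation":[0,0,0]},{"gripper":-0.5,"offset":[2.5,-6,50],"rotation":[0,0,0]},{"gripper":-0.5,"offset":[2.5,-6,63],"rotation":[0,0,0]},{"gripper":-0.5,"offset":[2.5,-6,69],"rotation":[0,0,0]},{"gripper":-0.5,"offset":[2.5,-6,69.5],"rotation":[0,0,0]},{"gripper":0.1,"offset":[2.5,-6,69.5],"rotation":[0,0,0]},{"gripper":0.1,"offset":[2.5,-6,69.5],"rotation":[0,0,0]},{"gripper":0.1,"offset":[2.5,-6,69.5],"rotation":[0,0,0]}]' 40
python3 -c "
from h import *
go([.5035,-.046,.03],178.2)"
```

```text
t: 15.55
tool_pos: [0.4204, -0.2368, -0.0247]
tool_rot: [0.382, 3.116, -0.002]
contact_force: [-0.1, -0.3, 4.8]
opening: 0.0535
grip_force: 42.7
now 15.55 [ 0.4204 -0.2368 -0.0247] hx 166.03 F [-0.1 -0.3  4.8] open 0.0535 q [-0.67 -0.02  2.1   0.    1.06 -1.99]
  offset mm [-34.7 205.2 -54.8] rotvec [-0.0011  0.002  -0.2124]
```

```bash
python3 -m handwheel '[{"gripper":0.1,"offset":[0,0,-30],"rotation":[0,0,0]},{"gripper":0.1,"offset":[-3,20,-58],"rotation":[0,0,-0.03]},{"gripper":0.1,"offset":[-10,65,-62],"rotation":[0,0,-0.07]},{"gripper":0.1,"offset":[-18,115,-62],"rotation":[0,0,-0.12]},{"gripper":0.1,"offset":[-26,160,-62],"rotation":[0,0,-0.17]},{"gripper":0.1,"offset":[-33,195,-62],"rotation":[0,0,-0.212]},{"gripper":0.1,"offset":[-34.7,204,-60],"rotation":[0,0,-0.212]},{"gripper":0.1,"offset":[-34.7,204,-55],"rotation":[0,0,-0.212]}]'
python3 -c "
from h import *
w=snap('wrist','w7')
go([.5035,-.046,.003],178.2)
cv2.imwrite('pics/c7.png',w['image'][:,:,::-1])"
```

```text
t: 16.55
tool_pos: [0.5021, -0.0465, 0.0287]
tool_rot: [-0.049, -3.141, 0.001]
contact_force: [0.6, 0.1, -0.5]
opening: 0.0534
grip_force: 42.9
now 16.6 [ 0.5013 -0.0469  0.0278] hx 178.16 F [-1.   0.1 -2.3] open 0.0535 q [-0.24 -0.06  2.03 -0.    1.17 -1.78]
  offset mm [-2.3  0.9 24.8] rotvec [-0.0001 -0.0021 -0.0007]
```

View pics/c7.png

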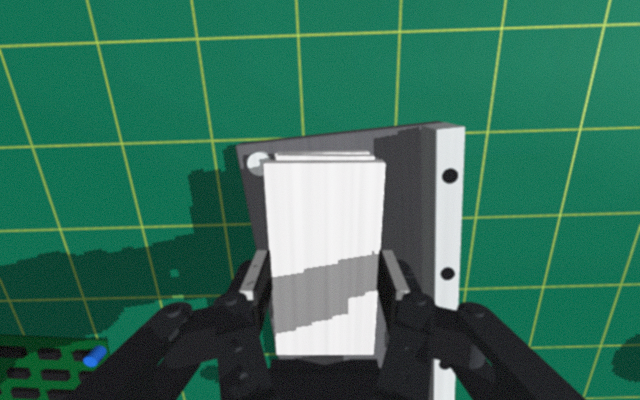

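The third blank hangs squarely above the two on the bed (edges (264,162)–(386,162), stack edges just behind). I'll set it down, then regrip all three and square them to the fixture.

```bash
python3 -m handwheel '[{"gripper":0.1,"offset":[-1,0,12],"rotation":[0,0,0]},{"gripper":0.1,"offset":[-1,0,20],"rotation":[0,0,0]},{"gripper":0.1,"offset":[-1,0,23],"rotation":[0,0,0]},{"gripper":0.1,"offset":[-1,0,25],"rotation":[0,0,0]},{"gripper":0.1,"offset":[-1,0,26.5],"rotation":[0,0,0]},{"gripper":0.1,"offset":[-1,0,26.5],"rotation":[0,0,0]},{"gripper":-0.5,"offset":[-1,0,26.5],"rotation":[0,0,0]},{"gripper":-0.5,"offset":[-1,0,26],"rotation":[0,0,0]}]'
python3 -m handwheel '[{"gripper":-0.5,"offset":[0,0,5],"rotation":[0,0,0]},{"gripper":-0.5,"offset":[0,0,10],"rotation":[0,0,0]},{"gripper":-0.5,"offset":[0,0,14],"rotation":[0,0,0]},{"gripper":-0.5,"offset":[0,0,15.5],"rotation":[0,0,0]},{"gripper":0.1,"offset":[0,0,15.5],"rotation":[0,0,0]},{"gripper":0.1,"offset":[0,0,15.5],"rotation":[0,0,0]},{"gripper":0.1,"offset":[0,0,15.5],"rotation":[0,0,0]},{"gripper":0.1,"offset":[0,0,15.5],"rotation":[0,0,0]}]' 40
python3 -c "
from h import *
p=np.load('fix.npy');go([.5035,-.046,.003],180+np.degrees(p[3]))"
```

```text
t: 17.6
tool_pos: [0.5037, -0.0466, 0.0034]
tool_rot: [0.05, 3.14, -0.0]
contact_force: [0.4, 0.4, -0.1]
opening: 0.0641
grip_force: 0.0
t: 18.6
tool_pos: [0.5032, -0.0465, -0.0125]
tool_rot: [-0.05, -3.141, -0.0]
contact_force: [1.1, 0.2, -2.4]
opening: 0.0541
grip_force: 44.3
now 18.6 [ 0.5032 -0.0465 -0.0125] hx 178.18 F [ 1.1  0.2 -2.4] open 0.0541 q [-0.24  0.01  2.04  0.    1.08 -1.78]
  offset mm [ -0.3   0.5 -15.5] rotvec [ 1.000e-04 -3.000e-04 -1.118e-01]
```

```bash
python3 -m handwheel '[{"gripper":0.1,"offset":[0,1,0],"rotation":[0,0,-0.02]},{"gripper":0.1,"offset":[0,3,0],"rotation":[0,0,-0.05]},{"gripper":0.1,"offset":[0,5,0],"rotation":[0,0,-0.09]},{"gripper":0.1,"offset":[0,8,0],"rotation":[0,0,-0.112]},{"gripper":0.1,"offset":[0,10,0],"rotation":[0,0,-0.112]},{"gripper":0.1,"offset":[0,10,0],"rotation":[0,0,-0.112]},{"gripper":-0.4,"offset":[0,10,0],"rotation":[0,0,-0.112]},{"gripper":-0.4,"offset":[0,10,0],"rotation":[0,0,-0.112]}]'
python3 -c "
from h import *
from fit import tf
p=np.load('fix.npy');o=ctrl.get_obs();c,s=np.cos(p[3]),np.sin(p[3]);d=o['tool_pos'][:2]-p[:2];print('fixture xy',np.round([c*d[0]+s*d[1],-s*d[0]+c*d[1]],4))
go(tf(p,[-.062,-.075,.06-p[2]]),90+np.degrees(p[3]))
T=snap('top','t8')
hsv=cv2.cvtColor(T['image'],cv2.COLOR_RGB2HSV)"
```

```text
t: 19.6
tool_pos: [0.5046, -0.0368, -0.0115]
tool_rot: [-0.126, 3.137, -0.001]
contact_force: [-0.1, 0.0, 0.5]
opening: 0.0598
grip_force: 0.0
fixture xy [-0.0598 -0.0101]
now 19.6 [ 0.5046 -0.0368 -0.0115] hx -175.41 F [-0.1  0.   0.5] open 0.0598 q [-0.22  0.01  2.04 -0.    1.08 -1.87]
  offset mm [  2.1 -65.  -71.4] rotvec [9.0000e-04 1.7000e-03 1.5709e+00]
```

```bash
python3 -m handwheel '[{"gripper":-0.4,"offset":[0,0,-28],"rotation":[0,0,0]},{"gripper":-0.4,"offset":[0,-10,-50],"rotation":[0,0,0.18]},{"gripper":-0.4,"offset":[0,-30,-50],"rotation":[0,0,0.36]},{"gripper":-0.4,"offset":[0,-53,-50],"rotation":[0,0,0.54]},{"gripper":-0.4,"offset":[0,-53,-50],"rotation":[0,0,0.72]},{"gripper":-0.4,"offset":[0,-53,-50],"rotation":[0,0,0.9]},{"gripper":-0.4,"offset":[0,-53,-50],"rotation":[0,0,1.08]},{"gripper":-0.4,"offset":[0,-53,-50],"rotation":[0,0,1.26]}]'
python3 -m handwheel '[{"gripper":-0.4,"offset":[0,0,0],"rotation":[0,0,0.18]},{"gripper":-0.4,"offset":[0,0,5],"rotation":[0,0,0.311]},{"gripper":-0.4,"offset":[0,0,20],"rotation":[0,0,0.311]},{"gripper":-0.4,"offset":[0,0,35],"rotation":[0,0,0.311]},{"gripper":-0.4,"offset":[0,0,45],"rotation":[0,0,0.311]},{"gripper":-0.4,"offset":[0,0,49],"rotation":[0,0,0.311]},{"gripper":-0.4,"offset":[0,0,49],"rotation":[0,0,0.311]},{"gripper":-0.4,"offset":[0,0,49],"rotation":[0,0,0.311]}]'
cat >> h.py <<'E'
def fx(hx_rel=None):
    p=np.load('fix.npy');o=ctrl.get_obs();c,s=np.cos(p[3]),np.sin(p[3]);d=o['tool_pos'][:2]-p[:2]
    f=o['contact_force'];print('t',o['t'],'fixture xy mm',np.round([1e3*(c*d[0]+s*d[1]),1e3*(-s*d[0]+c*d[1])],1),'z',o['tool_pos'][2].round(4),'hx rel',round(heading(rot(o['tool_rot'])[:,0])-np.degrees(p[3]),2),'F fix',np.round([c*f[0]+s*f[1],-s*f[0]+c*f[1],f[2]],1),'open',o['opening'])
E
python3 -c "
from h import *
fx()"
```

```text
t: 20.65
tool_pos: [0.5083, -0.0896, 0.0381]
tool_rot: [1.755, 2.605, 0.0]
contact_force: [-0.9, -0.3, 0.0]
opening: 0.0598
grip_force: 0.0
t: 21.65
tool_pos: [0.5084, -0.0896, -0.0108]
tool_rot: [2.13, 2.308, 0.001]
contact_force: [0.4, -0.0, -0.1]
opening: 0.0597
grip_force: 0.0
t 21.65 fixture xy mm [-60.2 -62.9] z -0.0108 hx rel 90.01 F fix [ 0.4 -0.1 -0.1] open 0.059745080551212915
```

```bash
python3 -m handwheel '[{"gripper":-0.4,"offset":[0,0,1.5],"rotation":[0,0,0]},{"gripper":-0.4,"offset":[0,0,3],"rotation":[0,0,0]},{"gripper":-0.4,"offset":[6,0,3],"rotation":[0,0,0]},{"gripper":-0.4,"offset":[11,0,3],"rotation":[0,0,0]},{"gripper":-0.4,"offset":[14,0,3],"rotation":[0,0,0]},{"gripper":-0.4,"offset":[17,0,3],"rotation":[0,0,0]},{"gripper":-0.4,"offset":[20,0,3],"rotation":[0,0,0]},{"gripper":-0.4,"offset":[23,0,3],"rotation":[0,0,0]}]'
python3 -c "
from h import *
fx()"
```

```text
t: 22.65
tool_pos: [0.5061, -0.0665, -0.0143]
tool_rot: [2.131, 2.308, -0.0]
contact_force: [-0.0, -1.9, -0.3]
opening: 0.0595
grip_force: 1.0
t 22.65 fixture xy mm [-60.7 -39.7] z -0.0143 hx rel 90.0 F fix [-0.2 -1.9 -0.3] open 0.05945689081568246
```

```bash
python3 -m handwheel '[{"gripper":-0.4,"offset":[4,0,0],"rotation":[0,0,0]},{"gripper":-0.4,"offset":[8,0,0],"rotation":[0,0,0]},{"gripper":-0.4,"offset":[12,0,0],"rotation":[0,0,0]},{"gripper":-0.4,"offset":[14,0,0],"rotation":[0,0,0]},{"gripper":-0.4,"offset":[15,0,0],"rotation":[0,0,0]},{"gripper":-0.4,"offset":[16,0,0],"rotation":[0,0,0]},{"gripper":-0.4,"offset":[17,0,0],"rotation":[0,0,0]},{"gripper":-0.4,"offset":[17,0,0],"rotation":[0,0,0]}]'
python3 -c "
from h import *
fx()"
```

```text
t: 23.65
tool_pos: [0.5048, -0.0496, -0.0143]
tool_rot: [2.13, 2.309, -0.0]
contact_force: [0.2, -1.1, -0.2]
opening: 0.0597
grip_force: 1.1
t 23.65 fixture xy mm [-60.6 -22.8] z -0.0143 hx rel 90.01 F fix [ 0.1 -1.1 -0.2] open 0.05970899461241485
```

```bash
python3 -m handwheel '[{"gripper":-0.4,"offset":[0.5,0,0],"rotation":[0,0,0]},{"gripper":-0.4,"offset":[1,0,0],"rotation":[0,0,0]},{"gripper":-0.4,"offset":[1.5,0,0],"rotation":[0,0,0]},{"gripper":-0.4,"offset":[2,0,0],"rotation":[0,0,0]},{"gripper":-0.4,"offset":[2.3,0,0],"rotation":[0,0,0]},{"gripper":-0.4,"offset":[2.6,0,0],"rotation":[0,0,0]},{"gripper":-0.4,"offset":[3,0,0],"rotation":[0,0,0]},{"gripper":-0.4,"offset":[3,0,0],"rotation":[0,0,0]}]'
python3 -c "
from h import *
fx()"
```

```text
t: 24.65
tool_pos: [0.5048, -0.0492, -0.0141]
tool_rot: [2.129, 2.305, -0.005]
contact_force: [0.7, -13.4, -1.6]
opening: 0.0598
grip_force: 6.3
t 24.65 fixture xy mm [-60.6 -22.4] z -0.0141 hx rel 89.98 F fix [ -0.3 -13.4  -1.6] open 0.05981458554237228
```

```bash
python3 -m handwheel '[{"gripper":-0.4,"offset":[-6,0,0],"rotation":[0,0,0]},{"gripper":-0.4,"offset":[-10,0,-25],"rotation":[0,0,0]},{"gripper":0.53,"offset":[-8,-20,-55],"rotation":[0,0,-0.18]},{"gripper":0.53,"offset":[0,-50,-55],"rotation":[0,0,-0.36]},{"gripper":0.53,"offset":[15,-80,-55],"rotation":[0,0,-0.54]},{"gripper":0.53,"offset":[34,-86,-55],"rotation":[0,0,-0.72]},{"gripper":0.53,"offset":[34,-86,-55],"rotation":[0,0,-0.9]},{"gripper":0.53,"offset":[34,-86,-55],"rotation":[0,0,-1.08]}]'
python3 -m handwheel '[{"gripper":0.53,"offset":[0,0,0],"rotation":[0,0,-0.18]},{"gripper":0.53,"offset":[0,0,0],"rotation":[0,0,-0.36]},{"gripper":0.53,"offset":[0,0,15],"rotation":[0,0,-0.491]},{"gripper":0.53,"offset":[0,0,30],"rotation":[0,0,-0.491]},{"gripper":0.53,"offset":[0,0,45],"rotation":[0,0,-0.491]},{"gripper":0.53,"offset":[0,0,55],"rotation":[0,0,-0.491]},{"gripper":0.53,"offset":[0,0,58],"rotation":[0,0,-0.491]},{"gripper":0.53,"offset":[0,0,58],"rotation":[0,0,-0.491]}]'
python3 -c "
from h import *
fx();w=snap('wrist','w9')
cv2.imwrite('pics/c9.png',w['image'][:,:,::-1])"
```

```text
t: 25.65
tool_pos: [0.4158, -0.0185, 0.0407]
tool_rot: [-0.631, -3.077, -0.003]
contact_force: [0.3, 0.0, 0.6]
opening: 0.0199
grip_force: 0.0
t: 26.65
tool_pos: [0.4161, -0.0195, -0.0174]
tool_rot: [0.125, -3.139, -0.0]
contact_force: [-0.3, 0.6, -0.4]
opening: 0.0201
grip_force: 0.0
t 26.65 fixture xy mm [-146.7   14.3] z -0.0174 hx rel -180.01 F fix [-0.2  0.6 -0.4] open 0.02012651478003242
```

```bash
python3 -m handwheel '[{"gripper":0.53,"offset":[0,0,-3.5],"rotation":[0,0,0]},{"gripper":0.53,"offset":[0,0,-7],"rotation":[0,0,0]},{"gripper":0.53,"offset":[-7,0,-7],"rotation":[0,0,0]},{"gripper":0.53,"offset":[-12,0,-7],"rotation":[0,0,0]},{"gripper":0.53,"offset":[-16,0,-7],"rotation":[0,0,0]},{"gripper":0.53,"offset":[-20,0,-7],"rotation":[0,0,0]},{"gripper":0.53,"offset":[-25,0,-7],"rotation":[0,0,0]},{"gripper":0.53,"offset":[-30,0,-7],"rotation":[0,0,0]}]'
python3 -c "
from h import *
fx()"
python3 -m handwheel '[{"gripper":0.53,"offset":[-5,0,0],"rotation":[0,0,0]},{"gripper":0.53,"offset":[-11,0,0],"rotation":[0,0,0]},{"gripper":0.53,"offset":[-17,0,0],"rotation":[0,0,0]},{"gripper":0.53,"offset":[-23,0,0],"rotation":[0,0,0]},{"gripper":0.53,"offset":[-29,0,0],"rotation":[0,0,0]},{"gripper":0.53,"offset":[-34,0,0],"rotation":[0,0,0]},{"gripper":0.53,"offset":[-38,0,0],"rotation":[0,0,0]},{"gripper":0.53,"offset":[-40,0,0],"rotation":[0,0,0]}]'
python3 -c "
from h import *
fx()"
```

```text
t: 27.7
tool_pos: [0.4453, -0.0171, -0.0106]
tool_rot: [0.126, -3.137, -0.0]
contact_force: [-3.5, -0.9, 2.1]
opening: 0.0202
grip_force: 1.9
t 27.7 fixture xy mm [-117.3   14.3] z -0.0106 hx rel -179.98 F fix [-3.5 -0.6  2.1] open 0.02020187554292661
t: 28.7
tool_pos: [0.4861, -0.0139, -0.0102]
tool_rot: [0.126, -3.139, -0.0]
contact_force: [-2.9, -0.1, -0.6]
opening: 0.0205
grip_force: 1.2
t 28.7 fixture xy mm [-76.4  14.3] z -0.0102 hx rel -179.99 F fix [-2.9  0.1 -0.6] open 0.02050284542037685
```

```bash
python3 -m handwheel '[{"gripper":0.53,"offset":[-6,0,0],"rotation":[0,0,0]},{"gripper":0.53,"offset":[-12,0,0],"rotation":[0,0,0]},{"gripper":0.53,"offset":[-18,0,0],"rotation":[0,0,0]},{"gripper":0.53,"offset":[-24,0,0],"rotation":[0,0,0]},{"gripper":0.53,"offset":[-30,0,0],"rotation":[0,0,0]},{"gripper":0.53,"offset":[-35,0,0],"rotation":[0,0,0]},{"gripper":0.53,"offset":[-38,0,0],"rotation":[0,0,0]},{"gripper":0.53,"offset":[-40,0,0],"rotation":[0,0,0]}]'
python3 -m handwheel '[{"gripper":0.53,"offset":[-0.7,0,0],"rotation":[0,0,0]},{"gripper":0.53,"offset":[-1.4,0,0],"rotation":[0,0,0]},{"gripper":0.53,"offset":[-2.1,0,0],"rotation":[0,0,0]},{"gripper":0.53,"offset":[-2.8,0,0],"rotation":[0,0,0]},{"gripper":0.53,"offset":[-3.5,0,0],"rotation":[0,0,0]},{"gripper":0.53,"offset":[-4,0,0],"rotation":[0,0,0]},{"gripper":0.53,"offset":[-4.5,0,0],"rotation":[0,0,0]},{"gripper":0.53,"offset":[-4.5,0,0],"rotation":[0,0,0]}]'
python3 -c "
from h import *
fx()"
```

```text
t: 29.7
tool_pos: [0.5257, -0.0107, -0.0103]
tool_rot: [0.126, -3.139, 0.0]
contact_force: [-3.6, -0.5, 1.3]
opening: 0.0203
grip_force: 1.7
t: 30.7
tool_pos: [0.5303, -0.0104, -0.0103]
tool_rot: [-0.126, 3.139, -0.0]
contact_force: [-2.9, -0.8, 1.1]
opening: 0.02
grip_force: 1.6
t 30.7 fixture xy mm [-32.1  14.3] z -0.0103 hx rel -179.98 F fix [-2.9 -0.6  1.1] open 0.020049489950933294
```

```bash
python3 -m handwheel '[{"gripper":0.53,"offset":[-0.6,0,0],"rotation":[0,0,0]},{"gripper":0.53,"offset":[-1.2,0,0],"rotation":[0,0,0]},{"gripper":0.53,"offset":[-1.8,0,0],"rotation":[0,0,0]},{"gripper":0.53,"offset":[-2.3,0,0],"rotation":[0,0,0]},{"gripper":0.53,"offset":[-2.8,0,0],"rotation":[0,0,0]},{"gripper":0.53,"offset":[-3.2,0,0],"rotation":[0,0,0]},{"gripper":0.53,"offset":[-3.6,0,0],"rotation":[0,0,0]},{"gripper":0.53,"offset":[-3.6,0,0],"rotation":[0,0,0]}]'
python3 -c "
from h import *
fx()"
```

```text
t: 31.7
tool_pos: [0.5329, -0.0102, -0.0103]
tool_rot: [0.126, -3.137, 0.0]
contact_force: [-7.0, -2.5, 4.8]
opening: 0.02
grip_force: 3.6
t 31.7 fixture xy mm [-29.5  14.3] z -0.0103 hx rel -179.98 F fix [-7.2 -1.9  4.8] open 0.02004525484803619
```

```bash
python3 -m handwheel '[{"gripper":0.53,"offset":[-0.4,0,0],"rotation":[0,0,0]},{"gripper":0.53,"offset":[-0.8,0,0],"rotation":[0,0,0]},{"gripper":0.53,"offset":[-1.2,0,0],"rotation":[0,0,0]},{"gripper":0.53,"offset":[-1.6,0,0],"rotation":[0,0,0]},{"gripper":0.53,"offset":[-2,0,0],"rotation":[0,0,0]},{"gripper":0.53,"offset":[-2,0,0],"rotation":[0,0,0]},{"gripper":0.53,"offset":[-2,0,0],"rotation":[0,0,0]},{"gripper":0.53,"offset":[-2,0,0],"rotation":[0,0,0]}]'
python3 -c "
from h import *
fx()"
```

```text
t: 32.7
tool_pos: [0.5328, -0.0101, -0.0104]
tool_rot: [0.126, -3.131, 0.0]
contact_force: [-14.4, -2.1, 11.5]
opening: 0.0199
grip_force: 7.5
t 32.7 fixture xy mm [-29.6  14.3] z -0.0104 hx rel -179.97 F fix [-14.6  -0.9  11.5] open 0.01988926249249881
```

```bash
python3 -m handwheel '[{"gripper":0.53,"offset":[4,0,0],"rotation":[0,0,0]},{"gripper":0.53,"offset":[12,0,-15],"rotation":[0,0,0]},{"gripper":0.53,"offset":[22,0,-40],"rotation":[0,0,0]},{"gripper":-1,"offset":[22,-38,-60],"rotation":[0,0,0.15]},{"gripper":-1,"offset":[22,-72,-60],"rotation":[0,0,0.3]},{"gripper":-1,"offset":[22,-72,-60],"rotation":[0,0,0.4]},{"gripper":-1,"offset":[22,-72,-60],"rotation":[0,0,0.4]},{"gripper":-1,"offset":[22,-72,-60],"rotation":[0,0,0.4]}]'
python3 -c "
from h import *
fx();w=snap('wrist','w10');S=snap('side','s10')
from fit import tf
p=np.load('fix.npy')
pts=[[x,y,.039] for x,y in [(-.02,.045),(-.02,-.01),(.039,-.01),(.09,-.01)]]+[[-.02,.045,.041]]
print('w',proj(w,[tf(p,np.array(q)-[0,0,p[2]]) for q in pts]).round(0).tolist());print('s',proj(S,[tf(p,np.array(q)-[0,0,p[2]]) for q in pts]).round(0).tolist())
print(w['image'].shape)
C=np.zeros((600,800,3),np.uint8)
q=proj(w,tf(p,[.02,.02,.04-p[2]]))[0].astype(int);print(q)
x0=max(0,min(640-270,q[0]-135));y0=max(0,min(200,q[1]-100))
a=cv2.resize(w['image'][y0:y0+200,x0:x0+270,::-1],None,fx=1.6,fy=3,interpolation=cv2.INTER_CUBIC) if 0 else cv2.resize(w['image'][y0:y0+200,x0:x0+200,::-1],(480,480),interpolation=cv2.INTER_CUBIC)
C[:480,:480]=a;b=cv2.resize(S['image'][200:270,325:405,::-1],(320,280),interpolation=cv2.INTER_CUBIC);C[:280,480:]=b
T=snap('top','t10');b=cv2.resize(T['image'][145:225,330:394,::-1],(256,320),interpolation=cv2.INTER_CUBIC);C[280:600,480:736]=b
cv2.imwrite('pics/c10.png',C);print(x0,y0)"
```

```text
t: 33.7
tool_pos: [0.5201, -0.0831, 0.0498]
tool_rot: [0.497, 3.101, 0.0]
contact_force: [0.5, -0.3, -0.4]
opening: 0.0852
grip_force: 0.0
t 33.7 fixture xy mm [-48.1 -57.5] z 0.0498 hx rel 157.2 F fix [ 0.5 -0.3 -0.4] open 0.08522168862589985
w [[489.0, 211.0], [406.0, 242.0], [432.0, 311.0], [450.0, 361.0], [491.0, 212.0]]
s [[342.0, 235.0], [353.0, 246.0], [369.0, 237.0], [382.0, 230.0], [342.0, 234.0]]
(400, 640, 3)
[466 275]
331 175
```

View pics/c10.png

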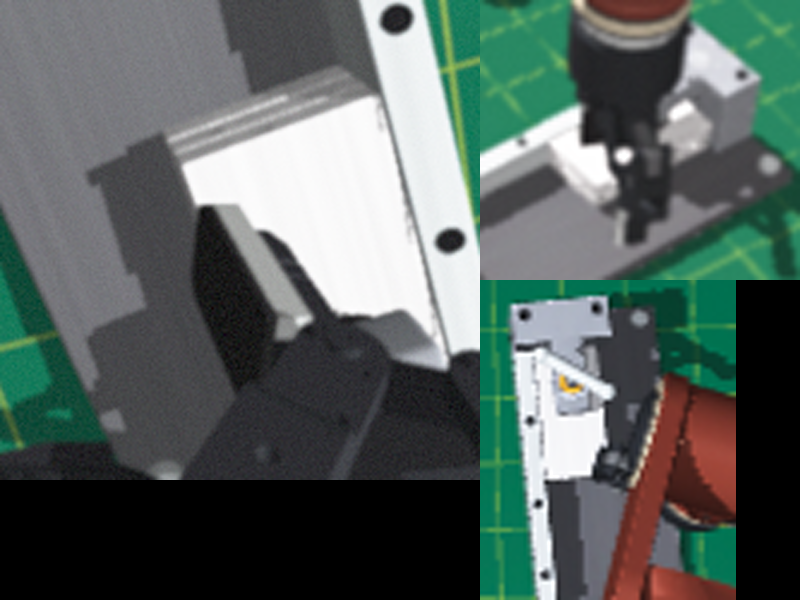

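The three blanks are stacked with aligned edges, and the top one meets the fence all along the visible stretch (crop (380,95)–(445,365)). The handle is free. Next I'll grasp the bar.

```bash
python3 -c "
from h import *
go([.6162,-.0003,.125],237.8)"
```

```text
now 33.85 [ 0.5198 -0.083   0.0497] hx 161.76 F [-0.2  0.4 -0.6] open 0.0856 q [-0.3  -0.03  1.97  0.    1.2  -1.55]
  offset mm [-65.7 108.8 -75.3] rotvec [-1.0000e-04  4.0000e-04 -1.3272e+00]
```

```bash
python3 -m handwheel '[{"gripper":-0.2,"offset":[0,0,-45],"rotation":[0,0,-0.18]},{"gripper":-0.2,"offset":[0,0,-80],"rotation":[0,0,-0.36]},{"gripper":-0.2,"offset":[-15,25,-80],"rotation":[0,0,-0.54]},{"gripper":-0.2,"offset":[-30,55,-80],"rotation":[0,0,-0.72]},{"gripper":-0.2,"offset":[-48,82,-80],"rotation":[0,0,-0.9]},{"gripper":-0.2,"offset":[-60,100,-80],"rotation":[0,0,-1.08]},{"gripper":-0.2,"offset":[-65.7,109,-80],"rotation":[0,0,-1.26]},{"gripper":-0.2,"offset":[-65.7,109,-80],"rotation":[0,0,-1.327]}]'
python3 -c "
from h import *
w=snap('wrist','w11')
go([.6162,-.0003,.0765],237.8)
hsv=cv2.cvtColor(w['image'],cv2.COLOR_RGB2HSV)
e=[(.63228614,.02609174,.1155),(.59910108,-.02661501,.1155),(.6157,-.0003,.1155)]
print(proj(w,e).round(0).tolist())
m=((hsv[:,:,1]<50)&(hsv[:,:,2]>190)).astype(np.uint8)
n,l,st,ce=cv2.connectedComponentsWithStats(m)
for i in range(1,n):
  if st[i,4]>300:
    q=np.argwhere(l==i)[:,::-1].astype(np.float32); r=cv2.minAreaRect(q);print(st[i],ce[i].round(0),np.round(cv2.boxPoints(r)).tolist())
print(l[200:400:25,260:400:10])"
```

```text
t: 34.85
tool_pos: [0.6168, 0.0004, 0.1294]
tool_rot: [-1.523, 2.748, 0.0]
contact_force: [-1.1, 0.1, 0.2]
opening: 0.0511
grip_force: 0.0
now 34.9 [6.165e-01 2.000e-04 1.294e-01] hx -121.99 F [-0.4  0.3  1. ] open 0.0508 q [-0.12  0.09  1.7   0.    1.35 -2.7 ]
  offset mm [ 0.6 -0.  52.9] rotvec [0.0003 0.     0.0037]
[[324.0, 268.0], [325.0, 180.0], [324.0, 226.0]]
[ 314   94  216  185 9140] [383. 174.] [[258.0, 207.0], [469.0, 30.0], [532.0, 105.0], [321.0, 282.0]]
[   0  155  155  187 9068] [ 68. 256.] [[-34.0, 189.0], [0.0, 155.0], [155.0, 313.0], [120.0, 347.0]]
[ 227  199   85   87 3016] [276. 238.] [[226.0, 221.0], [275.0, 176.0], [337.0, 245.0], [289.0, 289.0]]
[182 365  39  35 865] [203. 387.] [[182.0, 365.0], [220.0, 365.0], [220.0, 399.0], [182.0, 399.0]]
[427 368  41  32 839] [444. 386.] [[427.0, 368.0], [467.0, 368.0], [467.0, 399.0], [427.0, 399.0]]
[[0 0 0 0 0 0 0 0 2 2 2 2 2 2]
 [4 4 4 0 4 0 2 2 2 2 0 0 0 0]
 [0 0 4 4 4 0 2 0 0 0 0 0 0 0]
 [0 0 4 0 4 0 2 0 0 0 0 0 0 0]
 [0 0 0 0 0 0 0 0 0 0 0 0 0 0]
 [0 0 0 0 0 0 0 0 0 0 0 0 0 0]
 [0 0 0 0 0 0 0 0 0 0 0 0 0 0]
 [0 0 0 0 0 0 0 0 0 0 0 0 0 0]]
```

```bash
python3 -m handwheel '[{"gripper":-0.2,"offset":[0,0,15],"rotation":[0,0,0]},{"gripper":-0.2,"offset":[0,0,30],"rotation":[0,0,0]},{"gripper":-0.2,"offset":[0,0,44],"rotation":[0,0,0]},{"gripper":-0.2,"offset":[0,0,52],"rotation":[0,0,0]},{"gripper":0.2,"offset":[0,0,52],"rotation":[0,0,0]},{"gripper":1,"offset":[0,0,52],"rotation":[0,0,0]},{"gripper":1,"offset":[0,0,52],"rotation":[0,0,0]},{"gripper":1,"offset":[0,0,52],"rotation":[0,0,0]}]' 40
python3 -c "
from h import *
go([.6162,-.0003,.0765],237.8);print(ctrl.get_obs()['wrist_torque'])"
```

```text
t: 35.9
tool_pos: [0.6184, -0.0018, 0.0787]
tool_rot: [-1.514, 2.748, -0.007]
contact_force: [4.9, -2.5, -4.2]
opening: 0.0101
grip_force: 39.1
now 35.9 [ 0.6184 -0.0018  0.0787] hx -122.29 F [ 4.9 -2.5 -4.2] open 0.0101 q [-0.12  0.14  1.74 -0.    1.26 -2.7 ]
  offset mm [-0.   2.7  2.2] rotvec [-0.0059  0.0012 -0.0016]
[-0.43943905 -0.89726636  0.04641442]
```

```bash
python3 -m handwheel '[{"gripper":1,"offset":[0,-2.5,0.3],"rotation":[0,0,0.12]},{"gripper":1,"offset":[0,-2.5,0.7],"rotation":[0,0,0.27]},{"gripper":1,"offset":[0,-2.5,1.1],"rotation":[0,0,0.44]},{"gripper":1,"offset":[0,-2.5,1.5],"rotation":[0,0,0.61]},{"gripper":1,"offset":[0,-2.5,2],"rotation":[0,0,0.78]},{"gripper":1,"offset":[0,-2.5,2.4],"rotation":[0,0,0.95]},{"gripper":1,"offset":[0,-2.5,2.7],"rotation":[0,0,1.08]},{"gripper":1,"offset":[0,-2.5,2.7],"rotation":[0,0,1.08]}]' 60
python3 -c "
from h import *
go([.6184,-.0018,.0765],237.8);print(ctrl.get_obs()['wrist_torque'])"
```

```text
t: 36.9
tool_pos: [0.6185, -0.0016, 0.0758]
tool_rot: [0.112, 3.139, 0.001]
contact_force: [-2.4, 1.2, 2.3]
opening: 0.0094
grip_force: 59.3
now 36.9 [ 0.6185 -0.0016  0.0758] hx 175.9 F [-2.4  1.2  2.3] open 0.0094 q [-0.12  0.15  1.73  0.    1.26 -1.62]
  offset mm [ 0.1 -0.2 -0.7] rotvec [ 5.0000e-04  6.0000e-04 -1.0803e+00]
[ 0.2999234   0.34072571 -0.1065514 ]
```

```bash
python3 -m handwheel '[{"gripper":1,"offset":[0,0,0.3],"rotation":[0,0,0.1]},{"gripper":1,"offset":[0,0,0.5],"rotation":[0,0,0.2]},{"gripper":1,"offset":[0,0,0.8],"rotation":[0,0,0.3]},{"gripper":1,"offset":[0,0,1],"rotation":[0,0,0.4]},{"gripper":1,"offset":[0,0,1.3],"rotation":[0,0,0.5]},{"gripper":1,"offset":[0,0,1.5],"rotation":[0,0,0.6]},{"gripper":1,"offset":[0,0,1.5],"rotation":[0,0,0.6]},{"gripper":1,"offset":[0,0,1.5],"rotation":[0,0,0.6]}]'
python3 -c "
from h import *
fx();print(ctrl.get_obs()['wrist_torque'],ctrl.get_obs()['q'])"
python3 -m handwheel '[{"gripper":1,"offset":[0,0,0.3],"rotation":[0,0,0.1]},{"gripper":1,"offset":[0,0,0.5],"rotation":[0,0,0.2]},{"gripper":1,"offset":[0,0,0.8],"rotation":[0,0,0.3]},{"gripper":1,"offset":[0,0,1],"rotation":[0,0,0.4]},{"gripper":1,"offset":[0,0,1.3],"rotation":[0,0,0.5]},{"gripper":1,"offset":[0,0,1.5],"rotation":[0,0,0.6]},{"gripper":1,"offset":[0,0,1.5],"rotation":[0,0,0.6]},{"gripper":1,"offset":[0,0,1.5],"rotation":[0,0,0.6]}]'
python3 -c "
from h import *
fx();print(ctrl.get_obs()['wrist_torque'],ctrl.get_obs()['q'])"
```

```text
t: 37.9
tool_pos: [0.6187, -0.0015, 0.0744]
tool_rot: [1.034, 2.966, 0.001]
contact_force: [-4.0, 3.6, 5.0]
opening: 0.0098
grip_force: 59.6
t 37.9 fixture xy mm [56.7 16. ] z 0.0744 hx rel 137.0 F fix [-3.7  3.9  5. ] open 0.009769446477061967
[0.54636925 0.49814321 0.00734026] [-1.23115005e-01  1.47953769e-01  1.73467849e+00  8.83420030e-04
  1.25839473e+00 -1.02364833e+00]
t: 38.9
tool_pos: [0.6188, -0.0015, 0.0731]
tool_rot: [1.864, 2.528, 0.002]
contact_force: [-3.2, 3.8, 6.0]
opening: 0.0096
grip_force: 59.8
t 38.9 fixture xy mm [56.8 16. ] z 0.0731 hx rel 102.61 F fix [-2.9  4.   6. ] open 0.009577413374059785
[ 0.53706443  0.46196984 -0.03004691] [-1.23065293e-01  1.49587748e-01  1.73532350e+00  9.01353037e-04
  1.25585562e+00 -4.23439760e-01]
```

```bash
python3 -m handwheel '[{"gripper":1,"offset":[0,0,0.1],"rotation":[0,0,0.05]},{"gripper":1,"offset":[0,0,0.2],"rotation":[0,0,0.1]},{"gripper":1,"offset":[0,0,0.3],"rotation":[0,0,0.15]},{"gripper":1,"offset":[0,0,0.5],"rotation":[0,0,0.2]},{"gripper":1,"offset":[0,0,0.6],"rotation":[0,0,0.25]},{"gripper":1,"offset":[0,0,0.7],"rotation":[0,0,0.3]},{"gripper":1,"offset":[0,0,0.9],"rotation":[0,0,0.35]},{"gripper":1,"offset":[0,0,1],"rotation":[0,0,0.4]}]'
python3 -c "
from h import *
o=ctrl.get_obs();print(o['wrist_torque'],o['effort'][5],o['q'][5],o['contact_force'])"
```

```text
t: 39.9
tool_pos: [0.6189, -0.0015, 0.0722]
tool_rot: [2.33, 2.107, 0.002]
contact_force: [-3.1, 4.3, 5.9]
opening: 0.0097
grip_force: 60.1
[0.58053426 0.44256487 0.16647146] -0.10670583229511976 -0.022447495222697296 [-3.07060759  4.32972988  5.87954348]
```

```bash
python3 -m handwheel '[{"gripper":1,"offset":[0,0,0.1],"rotation":[0,0,0.06]},{"gripper":1,"offset":[0,0,0.3],"rotation":[0,0,0.12]},{"gripper":1,"offset":[0,0,0.4],"rotation":[0,0,0.18]},{"gripper":1,"offset":[0,0,0.6],"rotation":[0,0,0.24]},{"gripper":1,"offset":[0,0,0.7],"rotation":[0,0,0.3]},{"gripper":1,"offset":[0,0,0.9],"rotation":[0,0,0.36]},{"gripper":1,"offset":[0,0,1],"rotation":[0,0,0.42]},{"gripper":1,"offset":[0,0,1.2],"rotation":[0,0,0.48]}]'
python3 -c "
from h import *
o=ctrl.get_obs();print(o['wrist_torque'],o['effort'][5],o['q'][5],o['contact_force'])
p=np.load('fix.npy');print(heading(rot(o['tool_rot'])[:,0]))
T=snap('top','t12');S=snap('side','s12')
"
```

```text
t: 40.9
tool_pos: [0.619, -0.0016, 0.0711]
tool_rot: [2.764, 1.492, 0.002]
contact_force: [-3.3, 3.2, 7.3]
opening: 0.0094
grip_force: 60.3
[0.478652   0.41245844 0.28015774] -0.12204788625240326 0.4577388824951863 [-3.34102988  3.23274791  7.30398515]
56.72118892644314
```

```bash
python3 -m handwheel '[{"gripper":1,"offset":[0,0,0],"rotation":[0,0,0]},{"gripper":1,"offset":[0,0,0.1],"rotation":[0,0,0.05]},{"gripper":1,"offset":[0,0,0.2],"rotation":[0,0,0.1]},{"gripper":1,"offset":[0,0,0.3],"rotation":[0,0,0.15]},{"gripper":1,"offset":[0,0,0.4],"rotation":[0,0,0.2]},{"gripper":1,"offset":[0,0,0.5],"rotation":[0,0,0.25]},{"gripper":1,"offset":[0,0,0.6],"rotation":[0,0,0.3]},{"gripper":1,"offset":[0,0,0.8],"rotation":[0,0,0.35]}]'
python3 -c "
from h import *
for i in range(4):
  o=ctrl.get_obs();print(o['wrist_torque'],o['effort'][5],o['q'][5]);ctrl.get_image('side')
"
```

```text
t: 42.0
tool_pos: [0.6191, -0.0017, 0.0704]
tool_rot: [2.981, 0.989, 0.002]
contact_force: [-3.1, 3.6, 6.7]
opening: 0.0095
grip_force: 60.4
[0.40997048 0.47382907 0.31823935] -0.01908787409774959 0.8073465398253307
[0.41188148 0.4485711  0.17248895] 0.32451968640089035 0.8086673996702484
[0.43683972 0.48266093 0.14389855] 0.2707322593778372 0.8066568727348256
[0.43339033 0.4641895  0.14639729] 0.16227219253778458 0.8062427613076317
```

Torque while turning rose 0.17, 0.28, 0.32 N m, so the clamp is clearly firm. I'll release and withdraw.

```bash
python3 -m handwheel '[{"gripper":-0.2,"offset":[0,0,0],"rotation":[0,0,0]},{"gripper":-0.2,"offset":[0,0,0],"rotation":[0,0,0]},{"gripper":-0.2,"offset":[0,0,0],"rotation":[0,0,0]},{"gripper":-0.2,"offset":[0,0,-5],"rotation":[0,0,0]},{"gripper":-0.2,"offset":[0,0,-25],"rotation":[0,0,0]},{"gripper":-0.2,"offset":[0,0,-60],"rotation":[0,0,0]},{"gripper":-0.2,"offset":[0,0,-100],"rotation":[0,0,0]},{"gripper":-0.2,"offset":[0,0,-130],"rotation":[0,0,0]}]'
python3 -m handwheel '[{"gripper":-0.2,"offset":[0,-50,0],"rotation":[0,0,0]},{"gripper":-0.2,"offset":[0,-100,0],"rotation":[0,0,0]},{"gripper":-0.2,"offset":[0,-150,0],"rotation":[0,0,0]},{"gripper":-0.2,"offset":[0,-170,0],"rotation":[0,0,0]},{"gripper":-0.2,"offset":[0,-170,0],"rotation":[0,0,0]},{"gripper":-0.2,"offset":[0,-170,0],"rotation":[0,0,0]},{"gripper":-0.2,"offset":[0,-170,0],"rotation":[0,0,0]},{"gripper":-0.2,"offset":[0,-170,0],"rotation":[0,0,0]}]'
python3 -c "
from h import *
from fit import tf
p=np.load('fix.npy');fx();T=snap('top','t13');S=snap('side','s13')
for n,d,dd in [('top',T,load('t10')),('side',S,load('s10'))]:
  g=cv2.cvtColor(d['image'],cv2.COLOR_RGB2HSV);m=((g[:,:,1]<40)&(g[:,:,2]>215)).astype(np.uint8)
  nn,l,st,ce=cv2.connectedComponentsWithStats(m)
  q=proj(d,tf(p,[.0,.0,.039-p[2]]))[0].round().astype(int);i=l[q[1],q[0]];print(n,q,i,st[i],ce[i].round(1))
  print([[round(float(v),1) for v in x] for x in proj(d,[tf(p,np.array([a,b,.039])-[0,0,p[2]]) for a,b in [(-.02,.045),(-.02,-.01),(.09,-.01)]])])
"
```

```text
t: 43.2
tool_pos: [0.619, -0.0024, 0.2033]
tool_rot: [2.981, 0.986, 0.004]
contact_force: [0.6, -0.2, -0.4]
opening: 0.0513
grip_force: 0.0
t: 44.2
tool_pos: [0.5174, 0.1338, 0.1988]
tool_rot: [2.983, 0.985, -0.001]
contact_force: [-0.4, 0.0, 0.2]
opening: 0.0514
grip_force: 0.0
t 44.2 fixture xy mm [-33.4 159. ] z 0.1988 hx rel 31.94 F fix [-0.4  0.1  0.2] open 0.05136755621079344
top [358 187] 279 [339 163  25  63 585] [348.6 186.1]
[[345.8, 194.3], [362.1, 192.7], [358.5, 160.7]]
side [357 241] 19 [319 218  52  29 553] [350.5 234.5]
[[341.6, 234.6], [353.4, 245.9], [382.1, 230.4]]
```

```bash
python3 -c "
from h import *
T=load('t13');p=np.load('fix.npy');c,s=np.cos(p[3]),np.sin(p[3])
g=cv2.cvtColor(T['image'],cv2.COLOR_RGB2GRAY).astype(float)
def f(uv):
  d=atz(T,uv,.039)[:2]-p[:2];return np.round([1e3*(c*d[0]+s*d[1]),1e3*(-s*d[0]+c*d[1])],1)
def cross(v,lo):
  h=(v.max()+v.min())/2;i=np.where((v[:-1]>=h)&(v[1:]<h))[0][0];return lo+i+(v[i]-h)/(v[i]-v[i+1])
for r in (182,184,186,188,190): print('long edge',f((cross(g[r,355:370],355),r)))
for q in (350,353,356,359): print('rear edge',f((q,cross(g[186:202,q],186))))
print(g[180:200,354].astype(int))
"
```

```text
long edge [16.7 -9.4]
long edge [ 9.8 -9.9]
long edge [  2.9 -10.4]
long edge [-3.8 -9.9]
long edge [-10.6  -9.1]
rear edge [-21.4  30.9]
rear edge [-20.7  20.7]
rear edge [-20.5  10.5]
rear edge [-21.5   0.5]
[245 245 245 245 246 246 246 246 246 246 246 246 246 248 142 106 107 107
 105  68]
```

The pile's long edge reads y ≈ -9.7 mm (flush is -10) and its rear edge x ≈ -21 mm (flush is -20). Both agree within the calibration and lie parallel to the fixture, so I'm handing in.

```bash
python3 -c "
from h import *
print(ctrl.finish_job())"
```

```text
the job is handed in; nothing more can be done
None
```

I stacked the three blanks, pushed them against the fence and the end stop, clamped them firmly and handed the job in at about 44 s of the 72 s; the hand-in returned no verdict, and the flush fit is measured only on the pile's visible edges, to about 1 mm.

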